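# Pry the snap-fit terminal cover off a junction box

### The arm

A 7-joint arm with a two-finger parallel gripper is mounted at the origin on the work surface. World frame = base frame: x ahead of the robot, y to its left, z up, the work surface at z = 0. Lengths are in m, angles in rad, forces in N, time in s.
With the tool pointing down it reaches from about 0.425 to 0.925 m from the base axis. Payload 6.8 kg.
Tool frame: the origin (TCP) lies midway between the tips of the shut fingers; the grasp point (between the pads) lies 19 mm behind it; z points along the fingers, x is the direction in which the jaws open and shut, and the axes are right-handed (so a half turn about z gives the same grasp; the last joint's range is limited). The gripper opens to 85 mm and grips with 20 to 120 N. Pads are 22 mm wide; open, the fingers measure 114 mm over their backs; the gripper's body (76 mm by 85 mm) begins 54 mm behind the grasp point. The pads swing forward as they close: fully open they stand 13 mm farther back than shut.
Start: joints at [1.066, 0.477, 0.022, 1.555, -0.011, 1.109, -0.083], TCP at [0.261, -0.623, 0.231] pointing down, gripper open.
Joint ranges: [-2.96, 2.96], [-0.34, 2.1], [-1.41, 1.46], [0.24, 2.44], [-1.37, 4.51], [0.17, 1.92], [-2.96, 2.96]. Speed limits (rad/s): [2.39, 2.39, 3.14, 3.14, 3.14, 3.14, 3.14].

### API

Orientations are given as a unit quaternion [w, x, y, z].
In Python, from rig import ctrl gives the robot as it stands.
- The arm moves only by the tool apply_moves, never from a script. Its argument "targets" is a list of rows, each a list of 5 numbers: the finger opening in mm, from 0 to 85.4, then the shift along the tool's x, y, z normalised to -1 to 1, where 1 is 200 mm, then the turn about the tool's z normalised to -1 to 1, where 1 is pi/2 rad. A call has 1 to 12 rows; each row is the pose to reach, as a shift and turn from the pose measured when the call began, along the tool's axes at that moment; what a row does not reach only later rows make up. A row lasts 1/12 s, in which the tool goes at most 41.7 mm and 7.16 degrees, less where a joint would pass 70% of its speed; a pose out of reach is approached as far as the arm can. A call with a number of a shift or a turn outside -1 to 1 is refused whole. A call with a gripper value outside its range is refused whole. The fingers move at their own pace and stop on an object; "newtons" is the grip in N (left out, the last holds). Time passes only in rows, so rows that repeat a pose let the fingers close. It gives the time, the measured TCP pose, the force and the opening at its end, in the units of the state.
- ctrl.read_state(): the state, without advancing time (a new reading comes with each control period).
- ctrl.get_image(name): name is "side" or "top"; returns a dict with "image" (480x640x3 uint8, red, green, blue), "fx", "fy", "cx", "cy" (pixels), "extrinsics" (4x4, takes a point from world to camera coordinates). Camera axes: x right, y up, looking along -z (the intrinsics and any distortion apply to the point x, -y, -z); pixel columns grow to the right and rows downward; lengths in m; the calibration is good to about 2 mm. A picture is of the moment at which its call begins. There is no depth.
- ctrl.finish_job(): hands the job in, once; it reports no verdict.
The state is a dict: "clock": time; "q": joint angles; "qd": joint speeds; "tau": joint torques, N m; "tool_pos": TCP position; "tcp_rot": TCP orientation; "contact_force": force on the tool from outside, world axes, zero at the start; "moment": the same for the moment, N m; "opening": finger opening in m.
Only numpy, scipy, OpenCV 4.12 (cv2) and the standard library are available. Lean on these libraries where they do the work, as an engineer would, in place of code of your own. Each camera call takes 0.05 s, during which the arm holds its last target. There are 200 camera calls.

### The job

Pick up the orange-handled flat pry tool, slide its blade into the notch above the yellow lip of the white terminal box and lever the blue snap-fit cover loose with it; do not touch the cover with the gripper while it is still snapped on. Then lay the tool flat back on the black pad and set the loosened cover right way up in the grey tray, without disturbing the other things on the table.

Things in the scene. Friction and masses are not known exactly. Their poses are not given: they have to be found in the camera images.
- terminal_box: White plastic junction box fixed to the table, turned up to 0.4 rad either way. Origin on the table under the neck; x points from the notch side (towards the robot) to the back, z up. Lower body x -70 to +60, y +-50, top at z 54 mm; black cable glands at the back to x +82. On it a hollow neck, x -42 to +34, y +-21, top at z 80, which carries the blue cover.
- notch (a point): Centre of the notch mouth: opening 26 mm wide, 5 mm high (z 75 to 80) in the outer face of the neck's 5 mm front wall, right below the cover's front edge. 42 mm before the box origin, z 77.5. Axes as the box: x points into the notch. Behind the wall it is hollow; a stop ends the blade's way 22 mm past the outer face.
- lip_edge (a point): Middle of the outer upper edge of the yellow lip, 26 mm wide, that stands out 10 mm in front of the notch, its top level with the notch's sill (z 75). The blade lies on the lip, and this edge is the fulcrum when the handle is pushed down.
- cover: Blue cap-shaped snap-fit cover, 81 x 51 x 23 mm, about 45 g, three black ribs and a yellow bar (at its notch end) on top. 5 mm top plate, 18 mm skirts on both long sides. Origin: mid width in the plane of the skirts' foot, 38 mm behind the front edge; x away from the notch, z up. Snapped on: origin 62 mm high, 4 mm before the box origin, axes as the box.
- cover_post (a point): On the cover's underside above its origin, 18 mm up, where a hidden post sits in two spring catches (the post ends above the skirts' foot). About 6 N up at the blade tip frees it: once the front edge is raised 9 to 11 mm it springs up by itself and stays loosely propped, tilted about 0.2 rad. Then pinch it across its 51 mm width and lift it off.
- cover_front (a point): Middle of the cover's front, level with its plate's underside, just above the notch (over the notch that edge is bevelled, so the mouth there is 7.5 mm high and narrows to 5 mm within 10 mm); 80 mm above the table when snapped on, about 95 mm when propped loose.
- pry_tool: Flat pry tool, 180 mm long, 70 g, lying flat on the black pad. Orange flat-sided handle 90 mm long, 20 mm wide, 18 mm high; black collar 17 mm wide; straight steel blade 14 mm wide, 2.5 mm thick, its free length 78 mm. Origin: middle of the underside of the handle; x points to the blade tip, z up. The blade runs along the axis of the handle, 9 mm above its underside.
- tool_grip (a point): Centre of the handle of the pry tool, 9 mm above its underside: the place to grasp, across the 20 mm width.
- tool_tip (a point): End of the blade, at mid thickness, 135 mm ahead of the handle's centre.
- tool_pad: Black rubber pad fixed to the table, 230 x 120 mm, 8 mm thick; origin at the centre of its underside, x along its length. The tool lies on it at the start and at the end.
- tray: Grey open tray fixed to the table, 180 (x) x 140 (y) x 25 mm high, walls and floor 4 mm, empty; origin at the centre of its underside. It and the pad stand left and right of the box, either way round.
- buffer_bottle: Clear bottle with red cap, 50 mm across, 110 mm high, origin at its foot. Leave alone.
- sample_jar: Amber jar with white cap, 56 mm across, 75 mm high, origin at its foot. Leave alone.
- wrench: Small steel wrench lying flat. Leave alone.
- beaker: Glass beaker, 64 mm across, 80 mm high, origin at its foot. Leave alone.
- probe: Steel sensor probe standing on its wide end, 40 mm across, 118 mm high, origin at its foot. Leave alone.
- gland_nut: Black ring nut, 32 mm across, 12 mm high. Leave alone.
- pipe_plug: White flanged pipe plug, 44 mm across, 34 mm high. Leave alone.

How it is judged:
On the way, in this order (a step that is already met when the one before it is completed fails the run):
1. the blade tip is in the notch, at least 10 mm past the wall's outer face, under the cover that is still snapped on (x of tool_tip in the frame of notch above 0.01 m and y of tool_tip in the frame of notch between -0.013 and 0.013 m and z of tool_tip in the frame of notch between -0.006 and 0.006 m and z of cover_front in the frame of terminal_box below 0.083 m), for 0.1 s.
2. the cover has snapped free: its front edge stands at least 12 mm above its seat, the blade still near the notch (z of cover_front in the frame of terminal_box above 0.092 m and distance between tool_tip and notch below 0.06 m), for 0.1 s.
At the end, for the whole second after the job is handed in: The cover stands right way up on the tray floor (tilt under 0.15 rad, its origin within 60 mm in x and 50 mm in y of the tray centre); the tool lies flat (within 0.12 rad) on the pad, its handle centre over the pad and under 25 mm high; both at rest (x of cover in the frame of tray between -0.06 and 0.06 m and y of cover in the frame of tray between -0.05 and 0.05 m and z of cover in the frame of tray below 0.012 m and angle between cover's own z axis and vertical below 0.15 rad and linear speed of each of cover, pry_tool below 0.02 m/s and x of tool_grip in the frame of tool_pad between -0.115 and 0.115 m and y of tool_grip in the frame of tool_pad between -0.06 and 0.06 m and z of tool_grip in the frame of tool_pad below 0.025 m and angle between pry_tool's own x axis and vertical between 1.45 and 1.69 rad); the robot touches nothing.
It fails at once if the gripper or arm touches the cover (over 1 N) while it is still snapped on (contact force between any of the fingers, the arm and cover above 1 N and z of cover_front in the frame of terminal_box below 0.088 m and horizontal distance between cover and terminal_box below 0.03 m).
It fails at once if a bystander (bottle, jar, wrench, beaker, probe, nut or plug) is moved over 30 mm (distance of any of buffer_bottle, sample_jar, wrench, beaker, probe, gland_nut, pipe_plug from where it was at the start of the episode above 0.03 m).
It also fails if it takes over 67 s, if anything falls off the work surface, if the arm or the gripper's body presses on something with over 40 N, if the wrist force passes 120 N, or if a joint passes its speed limit or range.

## Working session

There is one attempt and no reset: what is moved stays moved. The work goes in short steps, Python scripts to look and compute and a tool call to move; the robot and the scene stay as the last step left them, time stands still between calls to the robot, and variables do not carry over. Pictures are saved under pics/ and viewed, about 8 in all and at most 12, crops included, and the job is handed in when it is done.

Besides the shell and the picture viewer there is one more tool, called after "Emit:" as name(argument=value, ...) on one line, values as JSON. apply_moves: Moves the arm, as the interface text tells. Scaled input: -1 to 1 covers 200 mm each way for a shift and pi/2 rad each way for a turn. Its arguments: {"type":"object","properties":{"targets":{"type":"array"},"newtons":{"type":"number"}},"required":["targets"]}

```bash
ls; mkdir -p pics
python3 - <<'E'
from rig import ctrl
import cv2,numpy as np
s=ctrl.read_state(); print(s)
for n in("top","side"):
    d=ctrl.get_image(n); cv2.imwrite(f"pics/{n}0.png",d["image"][:,:,::-1])
    print(n,[d[k] for k in("fx","fy","cx","cy")],np.round(d["extrinsics"],4).tolist(),[k for k in d])
E
```

```text
pics
{'clock': 0.0, 'q': array([ 1.06592294,  0.47780826,  0.02232321,  1.55647693, -0.01148665,
        1.1092918 , -0.08309245]), 'qd': array([ 0.00042508,  0.00014445,  0.00047574,  0.00181305, -0.0005914 ,
       -0.00093112, -0.00055191]), 'tau': array([ 1.17456384e-03, -5.96461129e+01,  1.60863519e+00, -2.81203026e+01,
        1.25305113e-02,  9.35228483e-03,  3.54382806e-06]), 'tool_pos': array([ 0.26060733, -0.62200727,  0.23030918]), 'tcp_rot': array([-4.53000739e-04,  8.32613024e-01, -5.53854395e-01, -8.10096713e-04]), 'contact_force': array([ 0.13685808, -0.75155428, -0.68557729]), 'moment': array([-0.05828728, -0.0174085 , -0.05652149]), 'opening': 0.0853988185342015}
top [618.3663363849834, 618.3663363849834, 317.63881060955464, 235.21689859184758] [[0.0166, -0.9997, -0.0165, 0.0426], [0.9862, 0.0137, 0.1647, -0.5764], [-0.1645, -0.0191, 0.9862, -1.3914], [0.0, 0.0, 0.0, 1.0]] ['image', 'fx', 'fy', 'cx', 'cy', 'extrinsics']
side [540.3717930938489, 540.3717930938489, 324.92312851830656, 240.52159229223585] [[-0.7628, -0.6466, -0.0061, 0.4548], [0.3151, -0.38, 0.8696, -0.2437], [-0.5646, 0.6615, 0.4936, -0.7582], [0.0, 0.0, 0.0, 1.0]] ['image', 'fx', 'fy', 'cx', 'cy', 'extrinsics']
```

View pics/top0.png

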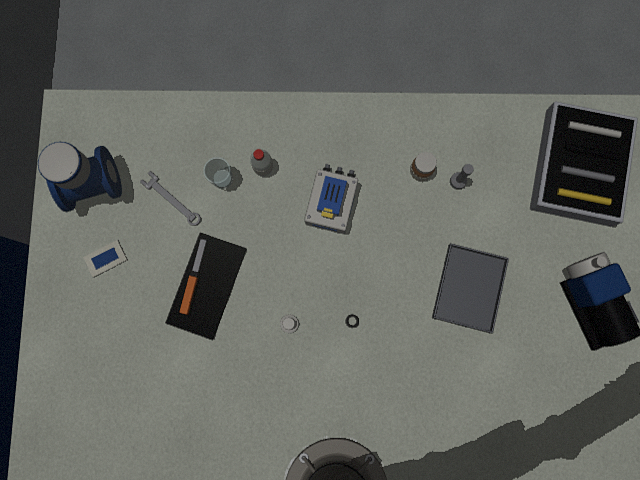

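View pics/side0.png

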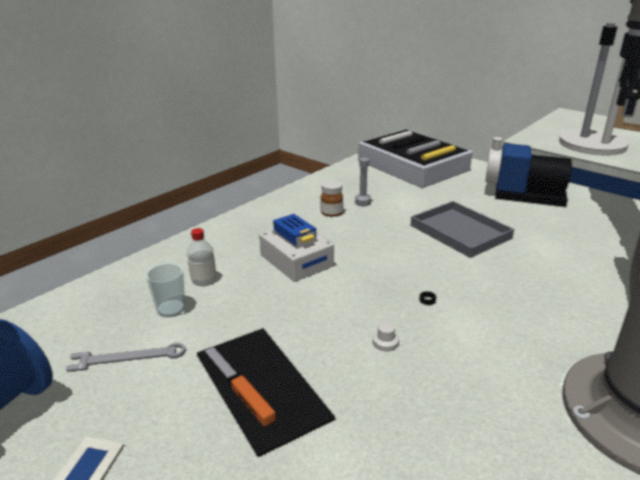

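```bash
cat > h.py <<'E'
from rig import ctrl
import cv2,numpy as np
from scipy.spatial.transform import Rotation as Ro
def get(n,save=None):
    d=ctrl.get_image(n)
    if save: cv2.imwrite(f"pics/{save}.png",d["image"][:,:,::-1])
    return d
def ray(d,uv):
    E=d["extrinsics"];R=E[:3,:3];C=-R.T@E[:3,3]
    uv=np.atleast_2d(uv).astype(float)
    v=np.c_[(uv[:,0]-d["cx"])/d["fx"],-(uv[:,1]-d["cy"])/d["fy"],-np.ones(len(uv))]
    return C,v@R
def onz(d,uv,z):
    C,v=ray(d,uv); return C+v*((z-C[2])/v[:,2])[:,None]
def proj(d,P):
    p=np.atleast_2d(P)@d["extrinsics"][:3,:3].T+d["extrinsics"][:3,3]
    return np.c_[d["cx"]-d["fx"]*p[:,0]/p[:,2],d["cy"]+d["fy"]*p[:,1]/p[:,2]]
def tri(ds,uvs):
    A=np.zeros((3,3));b=np.zeros(3)
    for d,uv in zip(ds,uvs):
        C,v=ray(d,uv);v=v[0]/np.linalg.norm(v[0]);M=np.eye(3)-np.outer(v,v);A+=M;b+=M@C
    return np.linalg.solve(A,b)
def mask(d,lo,hi,roi=None):
    m=cv2.inRange(cv2.cvtColor(d["image"],cv2.COLOR_RGB2HSV),lo,hi)
    if roi:
        k=np.zeros_like(m);x0,y0,x1,y1=roi;k[y0:y1,x0:x1]=255;m&=k
    return m
def big(m):
    c=max(cv2.findContours(m,cv2.RETR_EXTERNAL,cv2.CHAIN_APPROX_NONE)[0],key=cv2.contourArea)
    return c[:,0,:]
E
python3 - <<'E'
from h import *
np.set_printoptions(precision=4,suppress=True)
t=get("top");s=get("side")
def rect(c,z,name):
    P=onz(t,c,z)[:,:2].astype(np.float32)*1000
    (x,y),(w,h),a=cv2.minAreaRect(P); print(name,"c",(round(x,1),round(y,1)),"wh",round(w,1),round(h,1),"ang",round(a,2), "bp",cv2.boxPoints(((x,y),(w,h),a)).round().tolist())
rect(big(mask(t,(3,120,80),(18,255,255),(160,230,250,345))),.026,"handle")
rect(big(mask(t,(0,0,0),(180,255,60),(150,220,260,350))),.008,"pad")
rect(big(mask(t,(100,100,50),(125,255,255),(300,160,365,240))),.085,"cover")
rect(big(mask(t,(20,120,100),(35,255,255),(300,160,365,240))),.087,"ybar")
i=t["image"]
h=cv2.cvtColor(i,cv2.COLOR_RGB2HSV); print(h[200,312],h[150,330],h[290,470],h[250,199],h[325,185])
a=cv2.resize(i[155:245,295:370],(400,480),interpolation=cv2.INTER_CUBIC)
b=cv2.resize(s["image"][205:285,250:345],(400,337),interpolation=cv2.INTER_CUBIC)
o=np.zeros((600,800,3),np.uint8);o[:480,:400]=a;o[:337,400:]=b
c=cv2.resize(i[225:345,160:330],(370,261),interpolation=cv2.INTER_CUBIC);o[339:600,400:770]=c
cv2.imwrite("pics/m1.png",o[:,:,::-1])
E
```

```text
handle c (434.7, 353.2) wh 18.7 88.6 ang 77.75 bp [[389.0, 354.0], [476.0, 335.0], [480.0, 353.0], [393.0, 372.0]]
pad c (458.6, 314.2) wh 122.2 228.5 ang 71.85 bp [[331.0, 292.0], [548.0, 221.0], [586.0, 337.0], [369.0, 408.0]]
cover c (664.0, 20.7) wh 50.8 81.2 ang 76.88 bp [[619.0, 5.0], [698.0, -13.0], [709.0, 36.0], [630.0, 55.0]]
ybar c (617.2, 31.0) wh 25.4 9.6 ang 76.45 bp [[610.0, 20.0], [619.0, 18.0], [625.0, 42.0], [616.0, 44.0]]
[ 12   9 138] [ 37  19 124] [110  20  77] [105   4 117] [130  73  21]
```

View pics/m1.png

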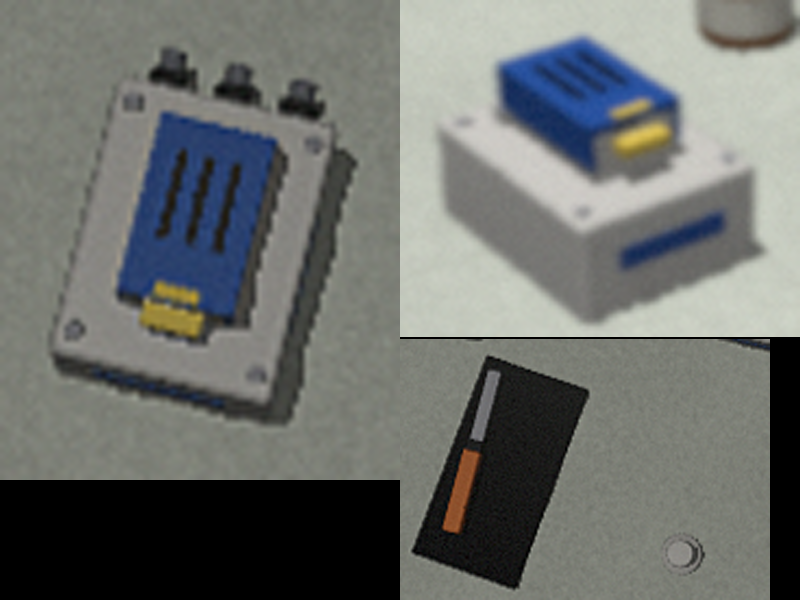

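Run:
```python
from h import *
np.set_printoptions(precision=4,suppress=True)
t=get("top");s=get("side")
def rect(c,z,name):
    P=onz(t,c,z)[:,:2].astype(np.float32)*1000
    (x,y),(w,h),a=cv2.minAreaRect(P); print(name,"c",(round(x,1),round(y,1)),"wh",round(w,1),round(h,1),"ang",round(a,2),cv2.boxPoints(((x,y),(w,h),a)).round(1).tolist())
rect(big(mask(t,(0,0,80),(180,40,255),(188,237,208,275))),.01825,"blade")
rect(big(mask(t,(90,10,30),(130,80,105),(425,235,515,340))),.025,"tray")
for n,uv,z in(("plug",(290,323),.034),("nut",(352,321),.012),("probe foot",(458,183),.01),("jar",(424,172),.04),("bottle",(262,163),.06),("beaker",(222,178),.04),("wrench end",(195,219),.005)):
    print(n,onz(t,uv,z)[0]*1000)
# side check of lip/cover: predicted points
P=np.array([[.6247,.0299,.080],[.6150,.0322,.075]]);print("proj",proj(t,P),proj(s,P))
cs=big(mask(s,(3,120,80),(18,255,255),(190,340,300,440)))
m=big(mask(t,(3,120,80),(18,255,255),(160,230,250,345)))
print("handle side view centroid",cs.mean(0), "pred", proj(s,[[.4347,.3532,.017]]), proj(t,[[.4347,.3532,.026]]),m.mean(0))
ys=big(mask(s,(20,120,100),(35,255,255),(290,220,330,260)));print("yellow side",cv2.boundingRect(ys),ys.mean(0))
```

```text
blade c (529.1, 333.2) wh 13.8 76.5 ang 77.84 [[490.29998779296875, 334.5], [565.0, 318.3999938964844], [567.9000244140625, 331.79998779296875], [493.20001220703125, 347.8999938964844]]
tray c (461.5, -305.1) wh 142.1 179.6 ang 76.45 [[357.5, -353.1000061035156], [532.0999755859375, -395.20001220703125], [565.4000244140625, -257.0], [390.79998779296875, -215.0]]
plug [372.6188 111.7774  34.    ]
nut [380.0997 -31.4029  12.    ]
probe foot [ 714.6023 -284.8171   10.    ]
jar [ 732.7489 -198.5677   40.    ]
bottle [744.5174 185.2331  60.    ]
beaker [712.1747 281.8933  40.    ]
wrench end [618.4999 349.3588   5.    ]
proj [[327.1421 211.9376]
 [326.0833 216.5064]] [[303.5443 234.6688]
 [306.5185 238.9159]]
handle side view centroid [253.0614 399.6754] pred [[250.1982 400.9563]] [[187.5778 294.5505]] [187.5833 294.5119]
yellow side (301, 235, 13, 7) [306.7778 238.    ]
```

Emit:
apply_moves(targets=[[60,0,-0.5,0,0.1],[60,-0.2,-1,0,0.2],[60,-0.6,-1,0,0.3],[60,-1,-1,0,0.388],[60,-1,-1,0,0.388],[60,-1,-1,0,0.388],[60,-1,-1,0,0.388],[60,-1,-1,0,0.388]])

```text
clock: 0.97
tool_pos: [0.3689, -0.3548, 0.2309]
tcp_rot: [0.001, -0.63, 0.776, 0.001]
contact_force: [0.3, 0.5, -0.5]
opening: 0.0602
```

Emit:
apply_moves(targets=[[60,-0.2,-0.12,0,0.004],[60,-0.4,-0.3,0,0.004],[60,-0.6,-0.45,0,0.004],[60,-0.8,-0.6,0,0.004],[60,-1,-0.6,0,0.004],[60,-1,-0.6,0,0.004]])

```text
clock: 1.47
tool_pos: [0.5295, -0.1806, 0.2315]
tcp_rot: [0.001, -0.629, 0.778, 0.001]
contact_force: [1.6, -0.3, 0.4]
opening: 0.06
```

Emit:
apply_moves(targets=[[60,-0.2,0,0,0],[60,-0.4,0,0,0],[60,-0.6,0,0,0],[60,-0.8,0,0,0],[60,-1,0,0,0],[60,-1,0,0,0]])

```text
clock: 1.97
tool_pos: [0.5724, 0.0258, 0.2327]
tcp_rot: [0.004, -0.633, 0.774, 0.003]
contact_force: [-1.2, 1.0, 0.8]
opening: 0.06
```

Emit:
apply_moves(targets=[[60,-0.2,0.1,0,0],[60,-0.4,0.2,0,0],[60,-0.6,0.4,0,0],[60,-0.8,0.4,0,0],[60,-1,0.4,0,0],[60,-1,0.4,0,0],[60,-1,0.4,0,0]])

```text
clock: 2.55
tool_pos: [0.5323, 0.2447, 0.2349]
tcp_rot: [0.005, -0.637, 0.771, 0.004]
contact_force: [-0.3, 0.1, -0.9]
opening: 0.0601
```

Emit:
apply_moves(targets=[[60,-0.2,0.25,0,0.016],[60,-0.4,0.5,0,0.016],[60,-0.441,0.581,0.2,0.016],[60,-0.441,0.581,0.4,0.016],[60,-0.441,0.581,0.6,0.016],[60,-0.441,0.581,0.6,0.016],[60,-0.441,0.581,0.6,0.016],[60,-0.441,0.581,0.6,0.016]])

```text
clock: 3.22
tool_pos: [0.4351, 0.3538, 0.1156]
tcp_rot: [0.004, -0.627, 0.779, 0.004]
contact_force: [-0.4, -0.3, -0.4]
opening: 0.0602
```

```bash
cat > st.py <<'E'
from h import *
np.set_printoptions(precision=4,suppress=True)
def st():
    s=ctrl.read_state();q=s["tcp_rot"];R=Ro.from_quat(q[[1,2,3,0]]).as_matrix()
    print("t",s["clock"],"p",s["tool_pos"]*1000,"xang",np.degrees(np.arctan2(R[1,0],R[0,0])),"z",R[:,2],"F",s["contact_force"],"op",s["opening"]*1000)
    return s,R
def to(p,ang,R,s):
    d=R.T@(np.array(p)/1000-s["tool_pos"])
    cur=np.degrees(np.arctan2(R[1,0],R[0,0]))
    print("shift/200",d/.2,"turn",((cur-ang+180)%360-180)/90)
E
python3 - <<'E'
from st import *
s,R=st();to((434.7,353.2,9.5),-102.25,R,s)
E
```

```text
t 3.2167 p [435.1022 353.7504 115.6202] xang -102.36951131313647 z [ 0.0006  0.0113 -0.9999] F [-0.4213 -0.3091 -0.4042] op 60.193093288306855
shift/200 [0.0091 0.0004 0.5305] turn -0.0013279034792939607
```

Emit:
apply_moves(targets=[[60,0.006,0,0.15,0],[60,0.009,0,0.3,0],[60,0.009,0,0.42,0],[60,0.009,0,0.5,0],[60,0.009,0,0.528,0],[60,0.009,0,0.528,0],[60,0.009,0,0.528,0]])

```text
clock: 3.8
tool_pos: [0.4365, 0.3536, 0.0118]
tcp_rot: [0.005, -0.626, 0.78, 0.004]
contact_force: [-0.4, 0.1, 0.9]
opening: 0.0605
```

Run:
```python
from st import *
s,R=st();to((434.7,353.2,9.5),-102.25,R,s)
```

```text
t 3.8 p [436.4949 353.6381  11.7789] xang -102.43817748795551 z [ 0.003   0.0129 -0.9999] F [-0.3619  0.0929  0.9448] op 60.459485549025416
shift/200 [0.0042 0.0083 0.0113] turn -0.002090860977283329
```

Emit:
apply_moves(newtons=50, targets=[[10,0,0.008,0.01,-0.002],[10,0,0.008,0.01,-0.002],[10,0,0.008,0.01,-0.002],[10,0,0.008,0.01,-0.002],[10,0,0.008,0.01,-0.002],[10,0,0.008,0.01,-0.002],[10,0,0.008,0.01,-0.002],[10,0,0.008,0.01,-0.002]])

```text
clock: 4.47
tool_pos: [0.4356, 0.3545, 0.0111]
tcp_rot: [0.006, -0.628, 0.779, 0.004]
contact_force: [-0.5, -0.9, 6.9]
opening: 0.0187
```

Emit:
apply_moves(targets=[[10,0,0,-0.05,0],[10,0,0,-0.2,0],[10,0,0,-0.4,0],[10,0,0,-0.6,0],[10,0,0,-0.6,0],[10,0,0,-0.6,0]])

```text
clock: 4.97
tool_pos: [0.4365, 0.3542, 0.1345]
tcp_rot: [0.009, -0.627, 0.779, 0.004]
contact_force: [0.2, -0.3, -0.7]
opening: 0.0187
```

Run:
```python
from st import *
s,R=st()
t=get("top");d=get("side")
a=cv2.resize(d["image"][230:480,120:370],(500,500),interpolation=cv2.INTER_CUBIC)
b=cv2.resize(t["image"][200:350,140:290],(300,300),interpolation=cv2.INTER_CUBIC)
o=np.zeros((500,800,3),np.uint8);o[:,:500]=a;o[:300,500:]=b
cv2.imwrite("pics/g1.png",o[:,:,::-1])
```

```text
t 4.9667 p [436.5332 354.1566 134.4507] xang -102.26961636489446 z [ 0.0094  0.0179 -0.9998] F [ 0.2448 -0.3118 -0.6689] op 18.673459433096646
```

View pics/g1.png

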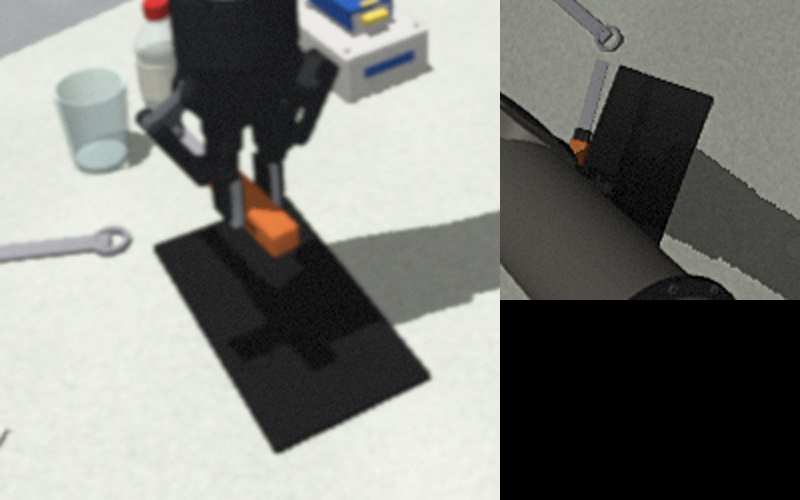

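Emit:
apply_moves(targets=[[10,0.1,-0.05,0,0.005],[10,0.25,-0.15,0,0.009],[10,0.4,-0.25,0,0.009],[10,0.55,-0.35,0,0.009],[10,0.7,-0.4,0,0.009],[10,0.85,-0.4,0,0.009],[10,0.95,-0.4,0,0.009],[10,1,-0.4,0,0.009],[10,1,-0.4,0,0.009],[10,1,-0.4,0,0.009]])

```text
clock: 5.9
tool_pos: [0.4701, 0.1405, 0.1277]
tcp_rot: [0.006, -0.622, 0.783, 0.004]
contact_force: [0.9, 1.2, -0.5]
opening: 0.0187
```

Run:
```python
from st import *
s,R=st();to((458.9,68.5,92),-103.12,R,s)
```

```text
t 5.9 p [470.0903 140.5485 127.7124] xang -103.07086100669164 z [ 0.0032  0.0136 -0.9999] F [ 0.9178  1.2206 -0.4562] op 18.715163769143288
shift/200 [ 0.366  -0.027   0.1735] turn 0.0005459888145373447
```

Emit:
apply_moves(targets=[[10,0.1,-0.01,0,0],[10,0.22,-0.02,0.05,0],[10,0.32,-0.027,0.12,0],[10,0.366,-0.027,0.173,0],[10,0.366,-0.027,0.173,0],[10,0.366,-0.027,0.173,0],[10,0.366,-0.027,0.173,0],[10,0.366,-0.027,0.173,0]])

```text
clock: 6.57
tool_pos: [0.4599, 0.0706, 0.0928]
tcp_rot: [0.007, -0.623, 0.782, 0.004]
contact_force: [0.3, 0.4, -0.8]
opening: 0.0188
```

Run:
```python
from st import *
s,R=st();to((458.9,68.5,72),-103.12,R,s)
t=get("top","t2");d=get("side","s2")
a=cv2.resize(d["image"][200:360,250:410],(480,480),interpolation=cv2.INTER_CUBIC)
b=cv2.resize(t["image"][180:310,280:365],(314,480),interpolation=cv2.INTER_CUBIC)
o=np.zeros((480,800,3),np.uint8);o[:,:480]=a;o[:,480:794]=b
cv2.imwrite("pics/g2.png",o[:,:,::-1])
a=np.array([np.cos(np.radians(-13.1)),np.sin(np.radians(-13.1)),0])
c=s["tool_pos"]+[0,0,.006]; print("pred tip",c+a*.136,proj(t,c+a*.136),proj(d,c+a*.136),"notch",proj(t,[.6245,.0299,.0775]),proj(d,[.6245,.0299,.0775]))
```

```text
t 6.5667 p [459.8903  70.5706  92.8263] xang -102.92046845269412 z [ 0.0049  0.0148 -0.9999] F [ 0.34    0.4297 -0.8264] op 18.76329000837348
shift/200 [0.0128 0.0027 0.1039] turn 0.002217017192287408
pred tip [0.5924 0.0397 0.0988] [[322.5543 224.2752]] [[312.4909 233.1793]] notch [[327.1424 212.243 ]] [[303.6532 235.8233]]
```

View pics/g2.png

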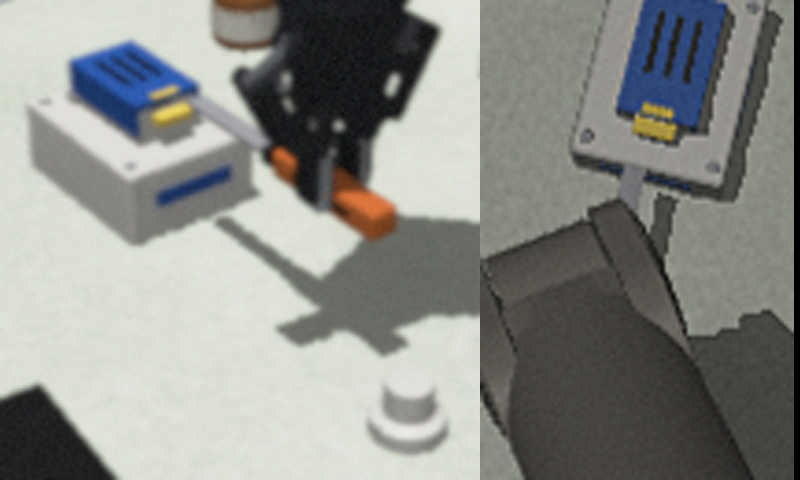

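Emit:
apply_moves(targets=[[10,0.006,0,0.03,0.002],[10,0.012,0,0.08,0.002],[10,0.012,-0.03,0.098,0.002],[10,0.012,-0.065,0.1,0.002],[10,0.012,-0.065,0.1,0.002],[10,0.012,-0.065,0.1,0.002],[10,0.012,-0.065,0.1,0.002]])

```text
clock: 7.25
tool_pos: [0.472, 0.0649, 0.0727]
tcp_rot: [0.006, -0.621, 0.783, 0.004]
contact_force: [-0.6, -0.1, -0.8]
opening: 0.019
```

Run:
```python
from st import *
s,R=st();to((624.5-.974*115,29.9+.227*115,72),-103.12,R,s)
t=get("top","t3");d=get("side","s3")
a=cv2.resize(d["image"][215:265,275:335],(480,400),interpolation=cv2.INTER_CUBIC)
b=cv2.resize(t["image"][195:245,305:345],(320,400),interpolation=cv2.INTER_CUBIC)
o=np.zeros((400,800,3),np.uint8);o[:,:480]=a;o[:,480:800]=b
o=cv2.convertScaleAbs(o,alpha=1.3)
cv2.imwrite("pics/g3.png",o[:,:,::-1])
a=np.array([np.cos(np.radians(-13.1)),np.sin(np.radians(-13.1)),0])
c=s["tool_pos"]+[0,0,.006]; print("pred tip",c+a*.136,proj(t,c+a*.136),proj(d,c+a*.136))
```

```text
t 7.25 p [472.0397  64.8768  72.743 ] xang -103.1630760747703 z [ 0.0047  0.0144 -0.9999] F [-0.6267 -0.0864 -0.837 ] op 18.95170176600176
shift/200 [-0.0028 -0.207   0.004 ] turn -0.00047862305300314903
pred tip [0.6045 0.0341 0.0787] [[325.2021 220.6834]] [[309.8927 239.2963]]
```

View pics/g3.png

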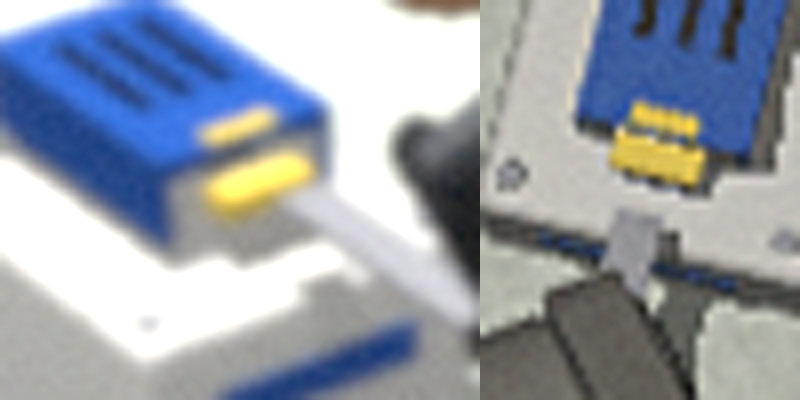

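Run:
```python
from st import *
t=get("top");d=get("side")
P=tri((t,d),((324.2,220.8),(311.7,238.9)));print(P,proj(t,P),proj(d,P))
for im,roi in((t,(300,190,360,235)),(d,(290,220,330,260))):
    m=mask(im,(18,100,80),(38,255,255),roi)
    for c in cv2.findContours(m,cv2.RETR_EXTERNAL,cv2.CHAIN_APPROX_NONE)[0]:
        if cv2.contourArea(c)>4: print(cv2.minAreaRect(c),cv2.boxPoints(cv2.minAreaRect(c)).round(1).tolist())
L=np.array([[-52,-13,75],[-52,13,75],[-42,13,75],[-42,-13,75],[-52,-13,68],[-52,13,68]])/1000
c,sn=np.cos(np.radians(-13.12)),np.sin(np.radians(-13.12))
O=np.array([.6245+.042*c,.0299+.042*sn,0]);print("box",O)
W=O+np.c_[L[:,0]*c-L[:,1]*sn,L[:,0]*sn+L[:,1]*c,L[:,2]]
print(proj(t,W),"\n",proj(d,W))
```

```text
[0.6019 0.035  0.0814] [[324.7661 221.5881]] [[310.5583 238.7167]]
((326.5810852050781, 214.51353454589844), (11.179131507873535, 4.438772678375244), 9.462322235107422) [[320.70001220703125, 215.8000030517578], [321.3999938964844, 211.39999389648438], [332.5, 213.1999969482422], [331.70001220703125, 217.60000610351562]]
((327.47064208984375, 209.61767578125), (7.518604278564453, 1.9402848482131958), 14.03624439239502) [[323.6000061035156, 209.60000610351562], [324.1000061035156, 207.8000030517578], [331.3999938964844, 209.60000610351562], [330.8999938964844, 211.5]]
((307.0000305175781, 237.50001525878906), (5.366562843322754, 12.969193458557129), 63.43495178222656) [[300.0, 238.0], [311.6000061035156, 232.1999969482422], [314.0, 237.0], [302.3999938964844, 242.8000030517578]]
box [0.6654 0.0204 0.    ]
[[331.5957 217.9434]
 [320.5998 215.2754]
 [321.6542 211.1324]
 [332.6391 213.7933]
 [331.5783 218.5273]
 [320.6357 215.8716]] 
 [[312.0894 236.9684]
 [301.0813 240.9545]
 [298.1648 238.923 ]
 [309.1371 234.9888]
 [312.1532 240.0915]
 [301.1823 244.1046]]
```

Emit:
apply_moves(targets=[[10,0.005,-0.02,0.004,0],[10,0.005,-0.04,0.004,0],[10,0.005,-0.06,0.004,0],[10,0.005,-0.08,0.004,0],[10,0.005,-0.1,0.004,0],[10,0.005,-0.12,0.004,0],[10,0.005,-0.12,0.004,0],[10,0.005,-0.12,0.004,0]])

```text
clock: 8.12
tool_pos: [0.4951, 0.0585, 0.072]
tcp_rot: [0.006, -0.621, 0.783, 0.004]
contact_force: [-0.4, 0.3, -1.3]
opening: 0.0187
```

Run:
```python
from st import *
s,R=st();to((624.5-.974*117,29.9+.227*117,72),-103.12,R,s)
```

```text
t 8.1167 p [495.1177  58.48    72.0084] xang -103.15117487685852 z [ 0.0048  0.0144 -0.9999] F [-0.3904  0.3314 -1.2667] op 18.654143924865497
shift/200 [-0.0077 -0.0774  0.0003] turn -0.0003463875206503215
```

Emit:
apply_moves(targets=[[10,0,-0.02,0,0],[10,0,-0.04,0,0],[10,0,-0.06,0,0],[10,0,-0.08,0,0],[10,0,-0.08,0,0],[10,0,-0.08,0,0],[10,0,-0.08,0,0]])

```text
clock: 8.7
tool_pos: [0.5105, 0.0548, 0.072]
tcp_rot: [0.006, -0.621, 0.783, 0.004]
contact_force: [-0.3, -0.5, 0.5]
opening: 0.0186
```

Run:
```python
from st import *
s,R=st()
t=get("top","t4");d=get("side","s4")
a=cv2.resize(d["image"][210:300,270:390],(480,360),interpolation=cv2.INTER_CUBIC)
b=cv2.resize(t["image"][185:245,305:355],(300,360),interpolation=cv2.INTER_CUBIC)
o=cv2.convertScaleAbs(np.hstack([a,b]),alpha=1.3)
cv2.imwrite("pics/g4.png",o[:,:,::-1])
```

```text
t 8.7 p [510.5229  54.807   71.9517] xang -103.15655260313278 z [ 0.0045  0.0144 -0.9999] F [-0.3238 -0.452   0.4704] op 18.645671689529895
```

View pics/g4.png

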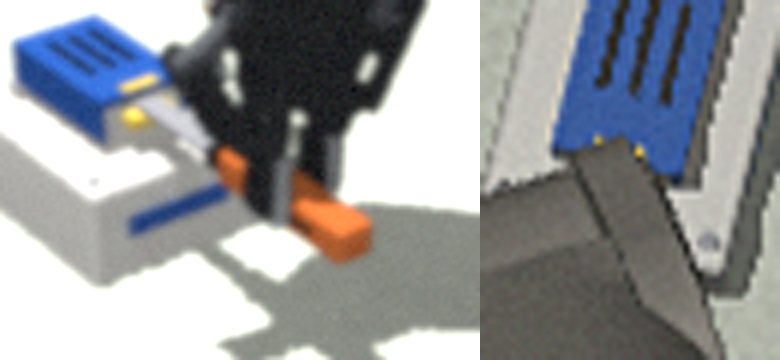

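Emit:
apply_moves(newtons=25, targets=[[10,0,0,0,0],[10,0,0,0.02,0],[10,0,0,0.04,0],[10,0,-0.002,0.06,0],[10,0,-0.004,0.08,0],[10,0,-0.007,0.1,0],[10,0,-0.01,0.12,0],[10,0,-0.014,0.14,0],[10,0,-0.018,0.16,0],[10,0,-0.022,0.18,0],[10,0,-0.022,0.18,0],[10,0,-0.022,0.18,0]])

```text
clock: 9.8
tool_pos: [0.5139, 0.0546, 0.0354]
tcp_rot: [0.005, -0.622, 0.783, 0.005]
contact_force: [-4.3, 1.6, 1.9]
opening: 0.0188
```

Run:
```python
from st import *
s,R=st()
t=get("top","t5");d=get("side","s5")
a=cv2.resize(d["image"][210:300,270:390],(480,360),interpolation=cv2.INTER_CUBIC)
b=cv2.resize(t["image"][165:225,305:355],(300,360),interpolation=cv2.INTER_CUBIC)
o=cv2.convertScaleAbs(np.hstack([a,b]),alpha=1.3)
cv2.imwrite("pics/g5.png",o[:,:,::-1])
```

```text
t 9.8 p [513.8896  54.5791  35.3701] xang -103.11947542237473 z [ 0.0024  0.0143 -0.9999] F [-4.2864  1.5768  1.9081] op 18.756318205071484
```

View pics/g5.png

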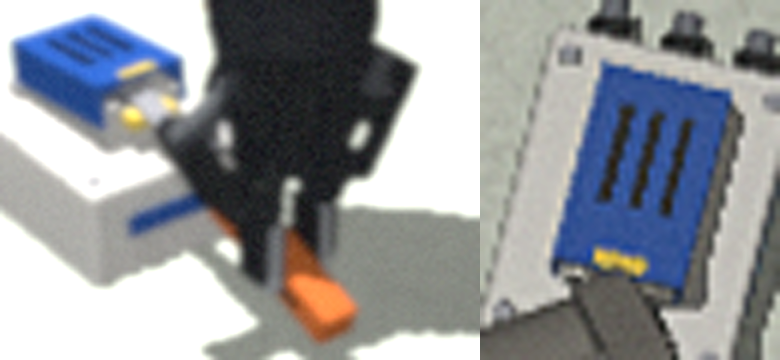

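Emit:
apply_moves(targets=[[10,0,0.005,0.015,0],[10,0,0.005,0.03,0],[10,0,0.005,0.045,0],[10,0,0.005,0.06,0],[10,0,0.005,0.07,0],[10,0,0.005,0.07,0],[10,0,0.005,0.07,0],[10,0,0.005,0.07,0]])

```text
clock: 10.57
tool_pos: [0.513, 0.0549, 0.0216]
tcp_rot: [0.005, -0.622, 0.783, 0.005]
contact_force: [1.0, -1.2, 3.0]
opening: 0.0189
```

Run:
```python
from st import *
s,R=st()
t=get("top","t6");d=get("side","s6")
for n in(3,4,5,6):
    m=cv2.cvtColor(cv2.imread(f"pics/s{n}.png"),cv2.COLOR_BGR2HSV)
    k=cv2.inRange(m,(20,110,100),(36,255,255))[200:260,280:340]
    print(n,[(np.round(np.array(c).reshape(-1,2).mean(0)+[280,200],1),cv2.contourArea(c)) for c in cv2.findContours(k,cv2.RETR_EXTERNAL,cv2.CHAIN_APPROX_NONE)[0]])
    b=cv2.inRange(m,(100,100,50),(125,255,255))[200:245,260:320];print(cv2.boundingRect(b))
```

```text
t 10.5667 p [512.9844  54.8628  21.5781] xang -103.13012666924192 z [ 0.0025  0.0142 -0.9999] F [ 0.9907 -1.1503  2.9809] op 18.90677735984129
3 [(array([306.5, 237.7]), 41.0), (array([303.5, 231. ]), 0.0), (array([306., 230.]), 0.0)]
(14, 14, 41, 31)
4 [(array([303.5, 239.4]), 16.0), (array([305. , 230.6]), 0.0)]
(14, 14, 40, 31)
5 [(array([302.9, 239.5]), 10.0)]
(14, 14, 41, 27)
6 [(array([303.2, 239.5]), 11.5)]
(14, 14, 41, 24)
```

Run:
```python
from st import *
d=get("side")
o=cv2.resize(d["image"][205:275,260:380],(720,420),interpolation=cv2.INTER_CUBIC)
cv2.imwrite("pics/g6.png",cv2.convertScaleAbs(o,alpha=1.3)[:,:,::-1])
c,sn=np.cos(np.radians(-13.12)),np.sin(np.radians(-13.12))
for dz in(0,9,12,15):
  # front corners of plate (x=-42,y=+-25.5) top and underside and skirt foot raised dz
  L=np.array([[-42,25.5,85+dz],[-42,-25.5,85+dz],[-42,25.5,62+dz],[-42,-25.5,62+dz]])/1000
  W=np.array([.6654,.0204,0])+np.c_[L[:,0]*c-L[:,1]*sn,L[:,0]*sn+L[:,1]*c,L[:,2]]
  print(dz,((proj(d,W)-[260,205])*6).round().tolist())
```

```text
0 [[196.0, 188.0], [325.0, 142.0], [198.0, 250.0], [326.0, 203.0]]
9 [[195.0, 163.0], [325.0, 118.0], [197.0, 226.0], [326.0, 179.0]]
12 [[194.0, 155.0], [325.0, 110.0], [197.0, 218.0], [326.0, 171.0]]
15 [[194.0, 147.0], [325.0, 101.0], [196.0, 210.0], [326.0, 164.0]]
```

View pics/g6.png

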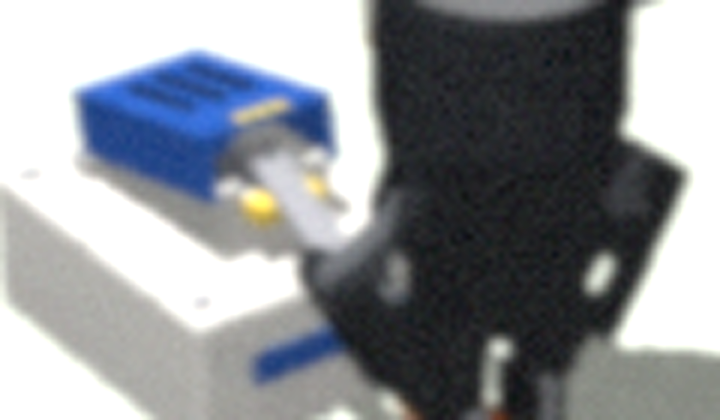

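Emit:
apply_moves(newtons=50, targets=[[10,0,0.02,0,0],[10,0,0.04,0,0],[10,0,0.07,0,0],[10,0,0.1,0,0],[10,0,0.15,0,0],[10,0,0.2,0,0],[10,0,0.25,0,0],[10,0,0.27,-0.1,0],[10,0,0.27,-0.3,0],[10,0,0.27,-0.5,0],[10,0,0.27,-0.5,0],[10,0,0.27,-0.5,0]])

```text
clock: 11.72
tool_pos: [0.4609, 0.0662, 0.1238]
tcp_rot: [0.008, -0.622, 0.783, 0.003]
contact_force: [0.1, -0.7, -1.5]
opening: 0.0188
```

Run:
```python
from st import *
s,R=st()
t=get("top","t7");d=get("side","s7")
o=np.hstack([cv2.resize(d["image"][180:300,260:440],(480,320),interpolation=cv2.INTER_CUBIC),cv2.resize(t["image"][155:245,295:375],(284,320),interpolation=cv2.INTER_CUBIC)])
cv2.imwrite("pics/g7.png",cv2.convertScaleAbs(o,alpha=1.3)[:,:,::-1])
to((459,357,134),-102.25,R,s)
```

```text
t 11.7167 p [460.9188  66.1971 123.7557] xang -103.11487139328293 z [ 0.0074  0.0148 -0.9999] F [ 0.1396 -0.6909 -1.5479] op 18.81437858215892
shift/200 [-1.4146  0.3392 -0.0298] turn -0.00960968214758806
```

View pics/g7.png

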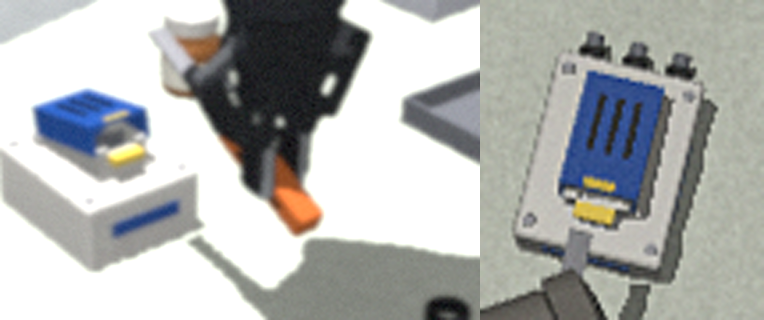

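Emit:
apply_moves(targets=[[10,-0.1,0,0,0],[10,-0.25,0,0,0],[10,-0.4,0.05,0,0],[10,-0.55,0.1,0,0],[10,-0.7,0.15,0,0],[10,-0.85,0.2,0,0],[10,-0.95,0.2,0,0],[10,-1,0.2,0,0],[10,-1,0.2,0,0],[10,-1,0.2,0,0]])

```text
clock: 12.65
tool_pos: [0.4647, 0.2681, 0.1226]
tcp_rot: [0.003, -0.622, 0.783, 0.005]
contact_force: [-0.2, 0.4, -0.3]
opening: 0.0189
```

Run:
```python
from st import *
s,R=st();to((430,330,50),-103.1,R,s)
```

```text
t 12.65 p [464.7031 268.1034 122.6152] xang -103.12634520219756 z [-0.0006  0.0117 -0.9999] F [-0.1972  0.3645 -0.3119] op 18.913692764375757
shift/200 [-0.2579  0.2381  0.3668] turn -0.00029272446886163074
```

Emit:
apply_moves(newtons=25, targets=[[10,-0.1,0.1,0,0],[10,-0.2,0.2,0.05,0],[10,-0.258,0.238,0.15,0],[10,-0.258,0.238,0.25,0],[10,-0.258,0.238,0.367,0],[10,-0.258,0.238,0.367,0],[10,-0.258,0.238,0.367,0],[10,-0.258,0.238,0.367,0]])

```text
clock: 13.32
tool_pos: [0.4307, 0.3288, 0.0506]
tcp_rot: [0.003, -0.621, 0.784, 0.004]
contact_force: [0.3, -0.4, -0.4]
opening: 0.0188
```

Emit:
apply_moves(targets=[[10,0,0,0.04,0],[10,0,0,0.07,0],[10,0,0,0.1,0],[10,0,0,0.12,0],[10,0,0,0.14,0],[10,0,0,0.16,0],[10,0,0,0.175,0],[10,0,0,0.19,0],[10,0,0,0.19,0],[10,0,0,0.19,0]])

```text
clock: 14.15
tool_pos: [0.4359, 0.3294, 0.0148]
tcp_rot: [0.007, -0.62, 0.785, 0.003]
contact_force: [7.8, -3.6, 12.9]
opening: 0.0187
```

Run:
```python
from st import *
s,R=st();to((430,330,11),-103.1,R,s)
t=get("top","t8");d=get("side","s8")
```

```text
t 14.15 p [435.905  329.3558  14.7787] xang -103.39315883051289 z [ 0.0073  0.0135 -0.9999] F [ 7.8281 -3.5978 12.9411] op 18.6574101885096
shift/200 [0.004  0.0295 0.0187] turn -0.003257320339031998
```

Emit:
apply_moves(targets=[[30,0,0,0,0],[45,0,0,0,0],[60,0,0,0,0],[60,0,0,0,0],[60,0,0,0,0],[60,0,0,-0.05,0],[60,0,0,-0.2,0],[60,0,0,-0.4,0],[60,0,0,-0.6,0],[60,0,0,-0.8,0],[60,0,0,-0.8,0],[60,0,0,-0.8,0]])

```text
clock: 15.25
tool_pos: [0.4358, 0.3285, 0.178]
tcp_rot: [0.01, -0.62, 0.785, 0.003]
contact_force: [0.2, 0.2, -1.0]
opening: 0.0603
```

Emit:
apply_moves(targets=[[80,0.2,-0.1,0,0],[80,0.4,-0.3,0,0],[80,0.6,-0.5,0,0],[80,0.8,-0.6,0,0],[80,1,-0.6,0,0],[80,1,-0.6,0,0],[80,1,-0.6,0,0],[80,1,-0.6,0,0]])

```text
clock: 15.92
tool_pos: [0.5054, 0.1038, 0.1738]
tcp_rot: [0.009, -0.618, 0.786, 0.003]
contact_force: [0.5, 0.5, -0.9]
opening: 0.08
```

Run:
```python
from st import *
s,R=st()
t=get("top","t9");d=get("side","s9")
def rect(c,z,name):
    P=onz(t,c,z)[:,:2].astype(np.float32)*1000
    (x,y),(w,h),a=cv2.minAreaRect(P); print(name,"c",(round(x,1),round(y,1)),"wh",round(w,1),round(h,1),"ang",round(a,2))
rect(big(mask(t,(3,120,80),(18,255,255),(160,230,250,345))),.026,"handle")
rect(big(mask(t,(0,0,80),(180,40,255),(188,237,228,280))),.01825,"blade")
rect(big(mask(t,(100,100,50),(125,255,255),(300,160,365,240))),.09,"cover")
o=np.hstack([cv2.resize(d["image"][200:460,180:340],(369,600)),cv2.resize(t["image"][155:345,160:360],(431,409))[:409]] if 0 else [cv2.resize(d["image"][200:460,180:380],(461,600)),np.vstack([cv2.resize(t["image"][155:345,160:360],(339,322)),np.zeros((278,339,3),np.uint8)])])
cv2.imwrite("pics/g8.png",cv2.convertScaleAbs(o,alpha=1.2)[:,:,::-1])
```

```text
t 15.9167 p [505.3869 103.8413 173.7619] xang -103.61339776152579 z [ 0.0094  0.0162 -0.9998] F [ 0.4922  0.5452 -0.8919] op 79.99752686620825
handle c (442.8, 329.5) wh 19.1 89.3 ang 76.58
blade c (542.3, 302.8) wh 35.9 90.3 ang 56.98
cover c (665.6, 20.2) wh 51.5 80.5 ang 76.25
```

View pics/g8.png

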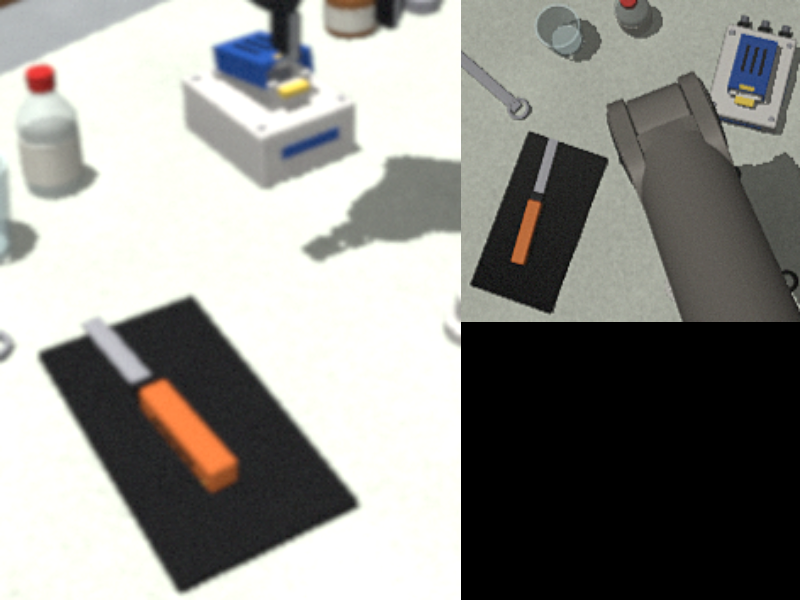

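Emit:
apply_moves(targets=[[80,0.05,-0.15,0,-0.005],[80,0.1,-0.35,0,-0.005],[80,0.15,-0.55,0,-0.005],[80,0.2,-0.75,0,-0.005],[80,0.217,-0.876,0,-0.005],[80,0.217,-0.876,0,-0.005],[80,0.217,-0.876,0,-0.005],[80,0.217,-0.876,0,-0.005]])

```text
clock: 16.68
tool_pos: [0.6651, 0.0271, 0.1737]
tcp_rot: [0.009, -0.625, 0.781, 0.005]
contact_force: [0.6, -0.0, -0.4]
opening: 0.0801
```

Run:
```python
from st import *
s,R=st();to((665,20.4,62),-103.12,R,s)
```

```text
t 16.6833 p [665.0591  27.1281 173.6837] xang -102.68961651770789 z [ 0.0085  0.0188 -0.9998] F [ 0.5556 -0.0026 -0.362 ] op 80.09918866402643
shift/200 [ 0.0442 -0.0048  0.5577] turn 0.004782038692134607
```

Emit:
apply_moves(targets=[[80,0.03,-0.005,0,0.005],[80,0.044,-0.005,0.1,0.005],[80,0.044,-0.005,0.2,0.005],[80,0.044,-0.005,0.3,0.005],[80,0.044,-0.005,0.4,0.005],[80,0.044,-0.005,0.48,0.005],[80,0.044,-0.005,0.53,0.005],[80,0.044,-0.005,0.558,0.005],[80,0.044,-0.005,0.558,0.005],[80,0.044,-0.005,0.558,0.005]])

```text
clock: 17.52
tool_pos: [0.6652, 0.0207, 0.0626]
tcp_rot: [0.009, -0.622, 0.783, 0.005]
contact_force: [0.9, 0.2, -0.1]
opening: 0.0798
```

Run:
```python
from st import *
s,R=st();to((665,20.4,62),-103.12,R,s)
```

```text
t 17.5167 p [665.1626  20.7317  62.6023] xang -103.11949961022792 z [ 0.009   0.019  -0.9998] F [ 0.8595  0.1595 -0.1025] op 79.79521419545527
shift/200 [0.0019 0.0004 0.003 ] turn 5.559886356347003e-06
```

Emit:
apply_moves(newtons=25, targets=[[60,0,0,0,0],[52,0,0,0,0],[45,0,0,0,0],[45,0,0,0,0],[45,0,0,0,0],[45,0,0,0,0],[45,0,0,-0.03,0],[45,0,0,-0.1,0],[45,0,0,-0.25,0],[45,0,0,-0.4,0],[45,0,0,-0.4,0],[45,0,0,-0.4,0]])

```text
clock: 18.52
tool_pos: [0.6663, 0.0203, 0.1461]
tcp_rot: [0.012, -0.622, 0.783, 0.003]
contact_force: [0.4, 0.3, -0.4]
opening: 0.0505
```

Run:
```python
from st import *
s,R=st();to((461.5,-305.1,145),-103.12,R,s)
t=get("top","t10");d=get("side","s10")
for im,roi in((t,(280,140,380,260)),(d,(240,150,360,260))):
    m=mask(im,(100,100,50),(125,255,255),roi)
    if m.any(): c=big(m);print(cv2.boundingRect(c),cv2.contourArea(c))
```

```text
t 18.5167 p [666.3229  20.2692 146.071 ] xang -103.07936473534726 z [ 0.0148  0.0203 -0.9997] F [ 0.4286  0.2773 -0.3885] op 50.48003368327258
shift/200 [ 1.816   0.629  -0.0428] turn 0.00045150294058594735
(317, 188, 6, 11) 30.0
(282, 179, 32, 21) 349.0
```

Emit:
apply_moves(targets=[[45,0.1,0.03,0,0],[45,0.25,0.08,0,0],[45,0.4,0.15,0,0],[45,0.55,0.2,0,0],[45,0.7,0.25,0,0],[45,0.85,0.3,0,0],[45,0.95,0.33,0,0],[45,1,0.35,0,0],[45,1,0.35,0,0],[45,1,0.35,0,0]])

```text
clock: 19.45
tool_pos: [0.5509, -0.1581, 0.1379]
tcp_rot: [0.01, -0.622, 0.783, 0.005]
contact_force: [0.4, -0.2, -0.9]
opening: 0.0506
```

Run:
```python
from st import *
s,R=st();to((461.5,-305.1,80),-103.4,R,s)
```

```text
t 19.45 p [ 550.8636 -158.1462  137.8802] xang -103.07630858726543 z [ 0.0086  0.0205 -0.9998] F [ 0.3611 -0.2056 -0.8811] op 50.55179461263683
shift/200 [0.823  0.27   0.2704] turn 0.0035965712526063952
```

Emit:
apply_moves(targets=[[45,0.1,0.03,0,0.003],[45,0.25,0.08,0,0.003],[45,0.4,0.13,0,0.003],[45,0.55,0.18,0,0.003],[45,0.7,0.23,0,0.003],[45,0.8,0.26,0.05,0.003],[45,0.823,0.27,0.15,0.003],[45,0.823,0.27,0.27,0.003],[45,0.823,0.27,0.27,0.003],[45,0.823,0.27,0.27,0.003],[45,0.823,0.27,0.27,0.003]])

```text
clock: 20.37
tool_pos: [0.4633, -0.3037, 0.0809]
tcp_rot: [0.01, -0.621, 0.784, 0.005]
contact_force: [0.3, -0.2, -1.4]
opening: 0.0506
```

Run:
```python
from st import *
s,R=st();to((461.5,-305.1,20),-103.4,R,s)
t=get("top","t11");d=get("side","s11")
o=np.hstack([cv2.resize(d["image"][150:270,380:540],(480,360),interpolation=cv2.INTER_CUBIC),cv2.resize(t["image"][220:350,420:530],(304,360))])
cv2.imwrite("pics/g9.png",cv2.convertScaleAbs(o,alpha=1.3)[:,:,::-1])
m=mask(d,(100,100,50),(125,255,255),(390,150,490,260));c=big(m);print(cv2.boundingRect(c),cv2.approxPolyDP(c,2,True).reshape(-1,2).tolist())
# predicted cover corners for two tilts, origin under TCP, foot centre z=tcp+9
a=np.radians(-13.3)
for th in(0,.1,.2):
    Rm=Ro.from_euler("ZY",[a,-0-(-1)*0]).as_matrix()@Ro.from_euler("y",th).as_matrix()
    L=np.array([[x,y,z] for x in(-40,40) for y in(25.5,-25.5) for z in(0,23)])/1000-[0,0,.012]
    print(th,proj(d,s["tool_pos"]+[0,0,.021]+L@Rm.T).round(1).tolist())
```

```text
t 20.3667 p [ 463.3464 -303.7387   80.861 ] xang -103.18107949400347 z [ 0.0098  0.0209 -0.9997] F [ 0.3137 -0.1588 -1.4071] op 50.59639221649752
shift/200 [0.0156 0.0089 0.304 ] turn 0.0024324500666283357
(460, 184, 26, 18) [[460, 199], [470, 201], [474, 194], [484, 196], [485, 188], [474, 192], [472, 189], [477, 186], [470, 184], [463, 188], [464, 185]]
0 [[467.9, 206.0], [469.3, 196.0], [483.8, 199.7], [485.3, 189.9], [439.6, 193.3], [440.7, 183.7], [455.4, 187.6], [456.5, 178.1]]
0.1 [[468.5, 204.4], [469.0, 194.1], [484.4, 198.2], [485.0, 188.0], [439.9, 195.1], [440.2, 185.3], [455.6, 189.4], [456.0, 179.7]]
0.2 [[469.0, 202.7], [468.6, 192.1], [484.9, 196.5], [484.7, 186.1], [440.3, 197.0], [439.8, 186.9], [456.1, 191.2], [455.6, 181.3]]
```

Emit:
apply_moves(targets=[[45,0.01,0.005,0.08,0],[45,0.015,0.009,0.18,0],[45,0.015,0.009,0.27,0],[45,0.015,0.009,0.33,0],[45,0.015,0.009,0.36,0],[45,0.015,0.009,0.37,0],[45,0.015,0.009,0.37,0],[45,0.015,0.009,0.37,0]])

```text
clock: 21.13
tool_pos: [0.4623, -0.3059, 0.0082]
tcp_rot: [0.011, -0.621, 0.784, 0.004]
contact_force: [-0.4, -0.6, 0.1]
opening: 0.0504
```

Emit:
apply_moves(targets=[[45,0,0,0.01,0],[45,0,0,0.02,0],[45,0,0,0.025,0],[45,0,0,0.025,0],[45,0,0,0.025,0]])

```text
clock: 21.55
tool_pos: [0.4631, -0.3062, 0.0044]
tcp_rot: [0.011, -0.621, 0.784, 0.003]
contact_force: [-1.3, 2.3, 8.0]
opening: 0.0501
```

Emit:
apply_moves(targets=[[54,0,0,0,0],[58,0,0,0,0],[66,0,0,0,0],[66,0,0,0,0],[66,0,0,0,0],[66,0,0,-0.05,0],[66,0,0,-0.15,0],[66,0,0,-0.3,0],[66,0,0,-0.5,0],[66,0,0,-0.7,0],[66,0,0,-0.7,0],[66,0,0,-0.7,0]])

```text
clock: 22.55
tool_pos: [0.4628, -0.3098, 0.1478]
tcp_rot: [0.012, -0.621, 0.784, -0.0]
contact_force: [-1.0, 0.4, -1.0]
opening: 0.0654
```

Emit:
apply_moves(targets=[[66,-0.2,0,0,0],[66,-0.4,0,0,0],[66,-0.6,-0.1,0,0],[66,-0.8,-0.2,0,0],[66,-1,-0.2,0,0],[66,-1,-0.2,0,0],[66,-1,-0.2,0,0]])

```text
clock: 23.13
tool_pos: [0.5477, -0.1199, 0.1513]
tcp_rot: [0.012, -0.623, 0.782, 0.001]
contact_force: [-0.8, -0.0, -0.1]
opening: 0.0658
```

Run:
```python
from st import *
s,R=st()
t=get("top","t12");d=get("side","s12")
c=big(mask(t,(100,100,50),(125,255,255),(430,235,515,340)))
P=onz(t,c,.027)[:,:2].astype(np.float32)*1000;print("cover top",cv2.minAreaRect(P))
c=big(mask(t,(3,120,80),(18,255,255),(160,230,250,345)));P=onz(t,c,.026)[:,:2].astype(np.float32)*1000;print("handle",cv2.minAreaRect(P))
c=big(mask(d,(100,100,50),(125,255,255),(400,180,520,260)));print(cv2.boundingRect(c))
L=np.array([[x,y,z] for x in(-40,40) for y in(25.5,-25.5) for z in(4,27)])/1000
p=cv2.minAreaRect(onz(t,big(mask(t,(100,100,50),(125,255,255),(430,235,515,340))),.027)[:,:2].astype(np.float32))[0]
q=proj(d,np.r_[p,0]+L@Ro.from_euler("z",-.23).as_matrix().T);print("flat pred bbox",q.min(0),q.max(0))
o=np.hstack([cv2.resize(d["image"][150:280,380:540],(440,357),interpolation=cv2.INTER_CUBIC),cv2.resize(t["image"][80:350,130:520],(360,357)[:2])])
cv2.imwrite("pics/g9.png",cv2.convertScaleAbs(o,alpha=1.3)[:,:,::-1])
```

```text
t 23.1333 p [ 547.7484 -119.9086  151.2936] xang -102.84588553225001 z [ 0.0171  0.0171 -0.9997] F [-0.8485 -0.011  -0.1091] op 65.81356557213189
cover top ((461.5968017578125, -303.8410949707031), (51.62012481689453, 82.2659912109375), 76.37397003173828)
handle ((442.4974365234375, 329.5213928222656), (18.57724952697754, 88.74542999267578), 76.69960021972656)
(440, 213, 42, 28)
flat pred bbox [436.5977 212.7754] [480.5664 241.7259]
```

View pics/g9.png

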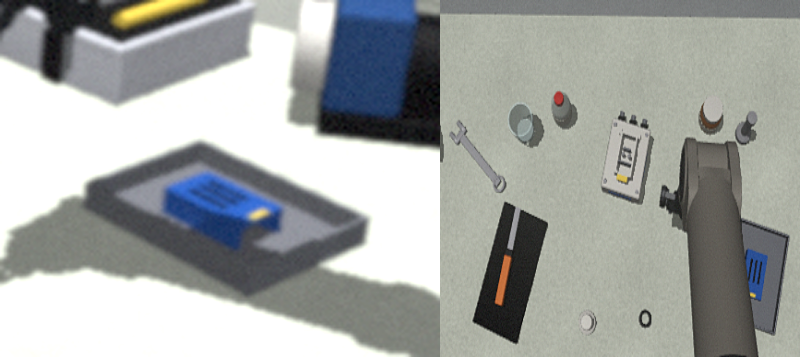

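```bash
python3 -c "
from rig import ctrl
print(ctrl.finish_job())"
```

```text
the job is handed in; nothing more can be done
None
```

I levered the cover loose with the pry tool, laid the tool back on the pad, set the cover in the tray, and handed the job in at about 23 s on the robot's clock. The hand-in gave no verdict, so what follows rests on my own checks.

- **Prying:** The blade went in to an estimated 19 mm past the wall. With the handle pushed down, the cover's front edge rose about 16 to 18 mm in the side view, and the cover stayed propped once the blade was out. The gripper touched the cover only after that.
- **Cover:** It stands right way up on the tray floor, about 1 mm from the tray centre. Its outline measured 82 x 52 mm. In the side view the outline's height fits a cover lying flat to about 1 pixel. Its left and lower edges are up to 3 pixels off, possibly because the tray wall hides part of it.
- **Tool:** It lies flat on the pad, with the handle centre about 22 mm from the pad centre.
- **Other things:** The gripper is clear of everything. In the last pictures the bottle, jar, wrench, beaker, probe, nut and plug looked unmoved; I judged that by eye only.

One measurement disagreed: before insertion, two-view triangulation put the blade tip about 3 mm higher than the arm's own pose did. I went by the arm's pose, lowered slightly, and the blade entered without noticeable force. The blade's outline in my later tool check was too large because its mask took in the background, so I judged the tool by its handle and the picture.

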